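# Hold an antenna panel at the index for a sweep, then lay it over

## Task

The white antenna panel lies tilted onto its near rests, on a top-heavy tilt stand that will not stay in between by itself. Using only its sprung hand lever, never touching the panel or pointer, bring the pointer within the width of the index clip and keep it there for 6 seconds while the analyser sweeps; then lay the panel gently over onto its far rests, never letting it drop or swing faster than about 30 degrees a second, and let go of the lever. Do not knock over the wash bottle.

Things in the scene. Friction and masses are not known exactly. Their poses are not given: they have to be found in the camera images.
- stand: Fixed aluminium tilt stand, 300 x 320 mm base plate with two uprights; origin under the base's centre, on the table. In its frame the tilt axis is parallel to y at x = 0, z = 105 mm. Near rests (rubber-topped posts) at x = -125 mm, far rests at x = +125 mm; its x points roughly away from the robot.
- lever_grip (a point): Middle of the lever's round black grip bar: 18 mm diameter, 66 mm long, parallel to the stand's y, taken from above with fingers closing along the stand's x. 135 mm from the tilt axis (straight above it when tilt + lever = 0, moving to +x as that sum grows), at y = +192 mm in the stand's frame; the lever's flat arm is at y = +157 mm.
- pointer_tip (a point): Round 20 mm tip of the panel's dark pointer: 170 mm above the tilt axis in the panel's frame, at y = -162 mm in the stand's frame; it leans with the panel.
- index_clip (a point): Steel index clip, 30 mm wide along its x, sitting on the graduated quadrant plate: 170 mm from the tilt axis, at y = -186 mm in the stand's frame, right beside the pointer's path. Turned about the tilt axis by its setting.
- index (a joint): Setting of the index clip about the tilt axis, rad, same zero and sense as joint tilt: the pointer is at the clip's middle when tilt = index. Within +-0.09. It is stiff and stays where it is.
- wash_bottle: Standing white plastic wash bottle, 60 mm diameter, 150 mm high, 0.3 kg, origin at the centre of its underside; stands beside the lever, beyond its bar in the stand's +y direction.
- tilt (a joint): Tilt of panel and pointer about the stand's tilt axis, rad. 0 = level; positive = far (+x) edge down, pointer leaning to +x. Rests stop it at -0.28 (near, where it starts) and +0.28 (far). Ball bearings, hardly any damping (0.003 N m s). With the lever held still the panel topples away from balance with a time constant of about 0.5 s.
- panel: White antenna panel, 300 x 220 x 40 mm, with its pointer; origin on the tilt axis, x and y along its edges. Not to be touched by the robot. Nominal 2.0 kg (hidden, up to 20 % more or less), inertia about the axis 0.0152 kg m2, centre of mass 7.6 mm above the axis: toppling moment 0.147 N m per rad of tilt (all scale with the mass).
- lever (a joint): Angle of the hand lever relative to the panel, rad, same sense as the tilt (range +-0.9). The lever turns on the tilt axis and is tied to the panel only by a soft torsion spring, nominally 0.095 N m/rad, damping 0.004 N m s; 0 = spring relaxed, lever square to the panel. It is 160 g and counterbalanced; let go, it just goes along with the panel.
There are look-alikes about, which are no part of the job. Several things have the shape of the wash_bottle; the one meant has the colours described above.

How it is judged:
On the way, in this order (a step that is already met when the one before it is completed fails the run):
1. the pointer stays within the width of the index clip for 6 s (x of pointer_tip in the frame of index_clip between -0.015 and 0.015 m), for 6 s.
2. the panel lies on its far rests (value of joint tilt above 0.262 rad and velocity of joint tilt below 0.05 rad/s), for 0.3 s.
At the end, for the whole second after the job is handed in: The panel lies at rest on its far rests (tilt over 0.262 rad, speed under 0.05 rad/s), the lever is let go with its spring relaxed (within 0.15 rad of square to the panel), the wash bottle stands upright (within 0.3 rad) (all of step 2 and velocity of joint tilt above -0.05 rad/s and value of joint lever between -0.15 and 0.15 rad and angle between wash_bottle's own z axis and vertical below 0.3 rad); the robot touches nothing.
It fails at once if the panel swings or drops faster than 0.6 rad/s (velocity of joint tilt above 0.6 rad/s or velocity of joint tilt below -0.6 rad/s).
It fails at once if the wash bottle is knocked over (angle between wash_bottle's own z axis and vertical above 0.5 rad).
It fails at once if the robot touches the panel or its pointer (contact force between any of the fingers, the arm and panel above 1 N).
It also fails if it takes over 54 s, if anything falls off the work surface, if the arm or the gripper's body presses on something with over 40 N, if the wrist force passes 120 N, or if a joint passes its speed limit or range.

## Robot

A 7-joint arm with a two-finger parallel gripper is mounted at the origin on the work surface. World frame = base frame: x ahead of the robot, y to its left, z up, the work surface at z = 0. Lengths are in m, angles in rad, forces in N, time in s.
With the tool pointing down it reaches from about 0.425 to 0.875 m from the base axis. Payload 4.7 kg.
Tool frame: the origin (TCP) lies at the very end of the fingers, on their centre line; the grasp point (between the pads) lies behind it (ctrl.tcp_to_grasp is the y of the grasp point in the tool frame, in m); y points along the fingers, x is the direction in which the jaws open and shut, and the axes are right-handed (so a half turn about y gives the same grasp; the last joint's range is limited). The gripper opens to 87 mm and grips with 3 to 60 N. Pads are 19 mm wide; open, the fingers measure 117 mm over their backs; the gripper's body (75 mm by 190 mm) begins 51 mm behind the grasp point.
Start: joints at [1.21, 0.321, -0.07, 1.45, 0.023, 1.371, -0.057], TCP at [0.238, -0.605, 0.223] pointing down, gripper open.
Joint ranges: [-2.86, 2.86], [-0.3, 2.09], [-1.38, 1.24], [0.06, 2.45], [-1.56, 4.7], [0.09, 2.05], [-2.69, 2.69]. Speed limits (rad/s): [2.57, 2.57, 3.14, 3.14, 3.14, 3.14, 3.14].

## Interface

Orientations are given as a rotation vector (axis times angle).
In Python, from bench import ctrl, get_image, workorder gives the robot as it stands.
- The arm moves only by the tool drive_tool, never from a script. Its argument "increments" is text: rows parted by semicolons, each of 5 numbers parted by spaces: the shift along the tool's x, y, z in mm, then the turn about the tool's y in degrees, then the closure in counts, from 0 (fully open) to 255 (shut). In form: tx ty tz yaw fingers; .... A call has 1 to 20 rows; each row shifts and turns the commanded pose from where the row before left it, along the tool's axes as they then stand; what a row does not reach is not made up. A row lasts 1/8 s, in which the tool goes at most 62.5 mm and 10.7 degrees, less where a joint would pass 70% of its speed; a pose out of reach is approached as far as the arm can. A call is refused whole if a number of a shift passes 62.5 or a number of a turn 10.7, either way. A call with a gripper value outside its range is refused whole. The fingers move at their own pace and stop on an object; "squeeze" is the grip in N (left out, the last holds). Time passes only in rows, so rows that do not move let the fingers close. It gives the time, the measured TCP pose, the force and the opening at its end, in the units of the state.
- ctrl.get_state(): the state, without advancing time (a new reading comes with each control period).
- get_image(name): name is "scene" or "top" or "wrist"; returns a dict with "img" (384x512x3 uint8, red, green, blue), "mtx" (3x3 intrinsics, pixels), "k1" (the pictures are not rectified: a ray, as slopes to the right and down, at radius r is drawn at 1 + k1 r^2 times it, then the intrinsics apply), "camera_from_world" (4x4, takes a point from world to camera coordinates). Camera axes: x right, y up, looking along -z (the intrinsics and any distortion apply to the point x, -y, -z); pixel columns grow to the right and rows downward; lengths in m; the calibration is good to about 2 mm. A picture is of the moment at which its call begins. There is no depth.
- workorder.close_job(): hands the job in, once; it reports no verdict.
The state is a dict: "time": time; "joint_positions": joint angles; "qd": joint speeds; "joint_torque": joint torques, N m; "position": TCP position; "tool_rot": TCP orientation; "ft_force": force on the tool from outside, world axes, zero at the start; "torque": the same for the moment, N m; "grip_width": opening from 0.0 (shut) to 1.0 (fully open).
Only numpy, scipy, OpenCV 4.12 (cv2) and the standard library are available. Lean on these libraries where they do the work, as an engineer would, in place of code of your own. Each camera call takes 0.05 s, during which the arm holds its last target.

## Working session

There is one attempt and no reset: what is moved stays moved. The work goes in short steps, Python scripts to look and compute and a tool call to move; the robot and the scene stay as the last step left them, time stands still between calls to the robot, and variables do not carry over. Pictures are saved under pics/ and viewed, and the job is handed in when it is done.

Besides the shell and the picture viewer there is one more tool, called after "Emit:" as name(argument=value, ...), one argument or row to a line, values as JSON. drive_tool: Moves the arm, as the interface text tells. Its arguments: {"type":"object","properties":{"increments":{"type":"string"},"squeeze":{"type":"number"}},"required":["increments"]}

```bash
ls; mkdir -p pics
cat > h.py <<'E'
import numpy as np, cv2
from bench import ctrl, get_image, workorder
def snap(n,f):
    d=get_image(n); cv2.imwrite('pics/'+f,d['img'][:,:,::-1]); np.savez('pics/'+f+'.npz',**{k:np.asarray(v) for k,v in d.items()}); return d
def load(f): 
    z=np.load('pics/'+f+'.npz'); return {k:z[k] for k in z}
def proj(d,P):
    P=np.atleast_2d(P); c=(d['camera_from_world']@np.c_[P,np.ones(len(P))].T).T
    s=np.c_[c[:,0]/-c[:,2],-c[:,1]/-c[:,2]]; r2=(s**2).sum(1,keepdims=True); s=s*(1+d['k1']*r2)
    m=d['mtx']; return np.c_[m[0,0]*s[:,0]+m[0,2],m[1,1]*s[:,1]+m[1,2]]
def ray(d,uv):
    u=cv2.undistortPoints(np.array([[uv]],float),d['mtx'],np.array([float(d['k1']),0,0,0])).ravel()
    T=np.linalg.inv(d['camera_from_world']); v=T[:3,:3]@np.array([u[0],-u[1],-1]); return T[:3,3],v/np.linalg.norm(v)
def onplane(d,uv,z):
    o,v=ray(d,uv); return o+v*(z-o[2])/v[2]
def tri(a,b):
    A=np.zeros((3,3));B=np.zeros(3)
    for o,v in (a,b):
        M=np.eye(3)-np.outer(v,v);A+=M;B+=M@o
    return np.linalg.solve(A,B)
E
python3 - <<'E'
from h import *
for n in('scene','top','wrist'):
    d=snap(n,n+'0.png'); print(n,d['k1'],d['mtx'].tolist(),np.linalg.inv(d['camera_from_world'])[:3,3])
print(ctrl.get_state(),ctrl.tcp_to_grasp,[x for x in dir(ctrl) if x[0]!='_'])
E
```

```text
pics
scene 0.02119587408932829 [[447.6163379711215, 0.0, 250.55296212640786], [0.0, 447.6163379711215, 193.90268294312241], [0.0, 0.0, 1.0]] [1.42709609 0.03522956 0.86449879]
top -0.10915483833965507 [[461.41116637651845, 0.0, 252.72628888961003], [0.0, 461.41116637651845, 192.8847247938831], [0.0, 0.0, 1.0]] [0.44141762 0.03187467 1.32233125]
wrist 0.021430483872829472 [[293.60403232333766, 0.0, 254.63145232253095], [0.0, 293.60403232333766, 186.87146144896906], [0.0, 0.0, 1.0]] [ 0.30284998 -0.57898149  0.38451026]
{'time': 0.15, 'joint_positions': array([ 1.2101042 ,  0.32162552, -0.07008072,  1.45138792,  0.02261195,
        1.37080937, -0.05689759]), 'qd': array([-0.00081257, -0.0038366 , -0.00029382, -0.00323332, -0.00117012,
        0.00160325, -0.00105885]), 'joint_torque': array([ 3.50304153e-04, -4.91794074e+01, -4.04543979e-01, -3.12875712e+01,
       -6.39762869e-02,  4.05268336e-02,  6.40453936e-05]), 'position': array([ 0.23774858, -0.60450972,  0.22173385]), 'tool_rot': array([-1.36277897,  0.9297481 , -0.92769144]), 'ft_force': array([-0.18793102, -0.33715606, -0.23727584]), 'torque': array([-0.05133135,  0.00891993,  0.02170627]), 'grip_width': 0.9995540591756451} -0.0187 ['MotionError', 'get_state', 'tcp_to_grasp']
```

View pics/scene0.png

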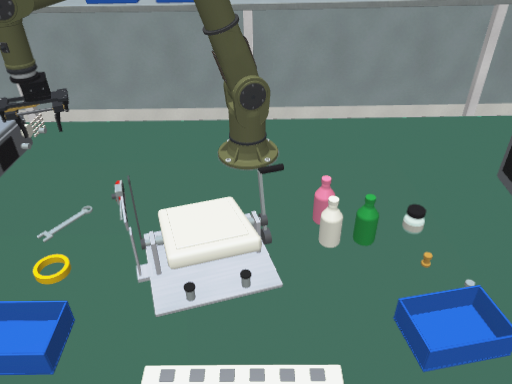

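View pics/top0.png

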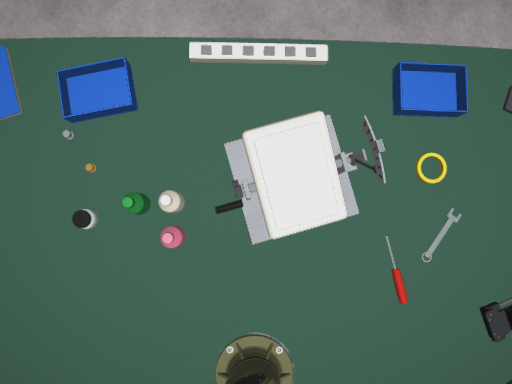

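View pics/wrist0.png

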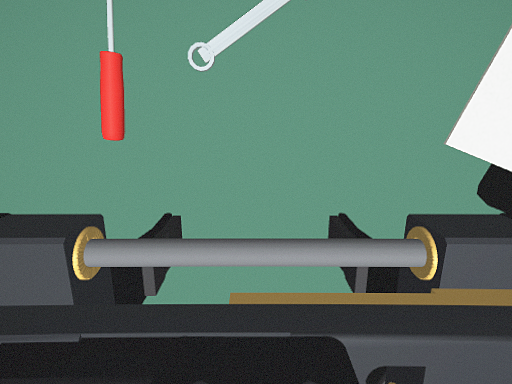

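Run:
```python
import cv2
a=cv2.imread('pics/scene0.png');b=cv2.imread('pics/top0.png')
cv2.imwrite('pics/c1.png',cv2.resize(a[150:310,90:290],None,fx=4,fy=3.75,interpolation=cv2.INTER_CUBIC)[:600])
cv2.imwrite('pics/c2.png',cv2.resize(b[100:250,200:400],None,fx=4,fy=4,interpolation=cv2.INTER_CUBIC))
c=cv2.resize(a[160:260,300:400],None,fx=4,fy=4);d=cv2.resize(b[170:270,110:210],None,fx=4,fy=4)
cv2.imwrite('pics/c3.png',cv2.hconcat([c,d]))
```

```text
(no output)
```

View pics/c1.png

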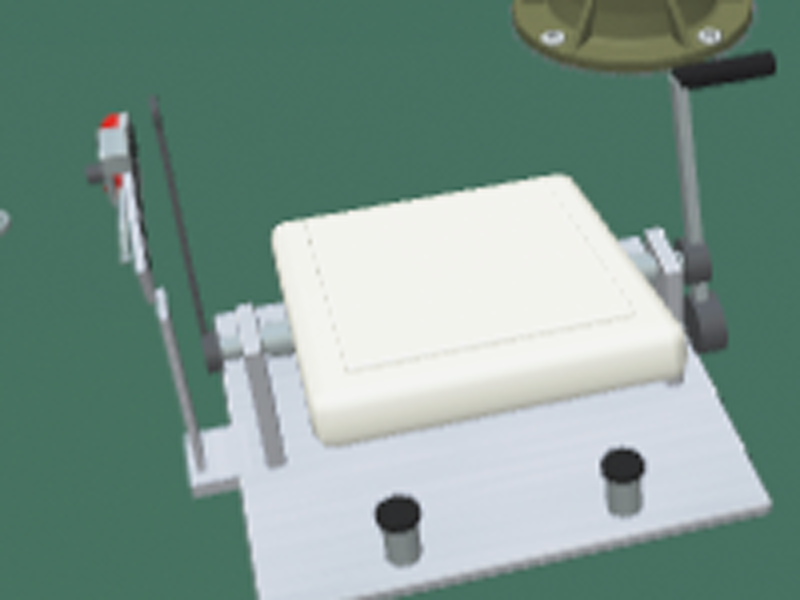

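View pics/c2.png

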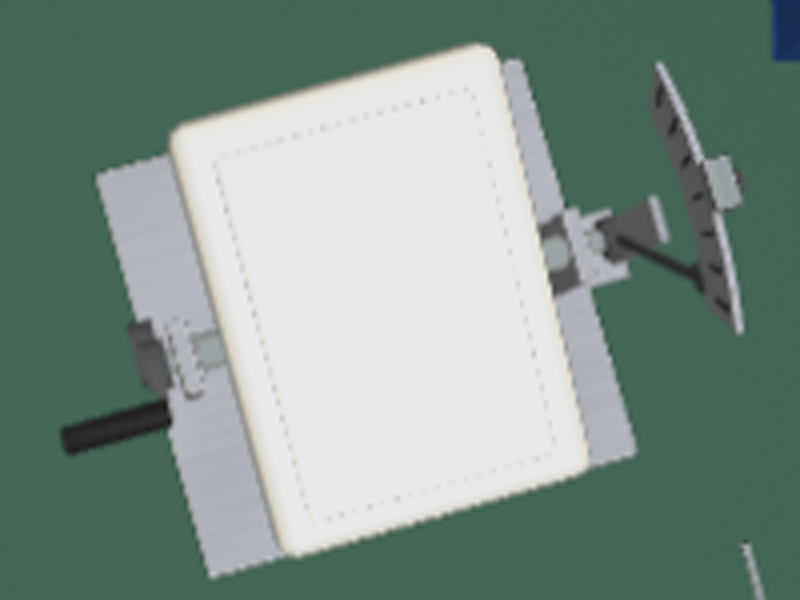

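View pics/c3.png

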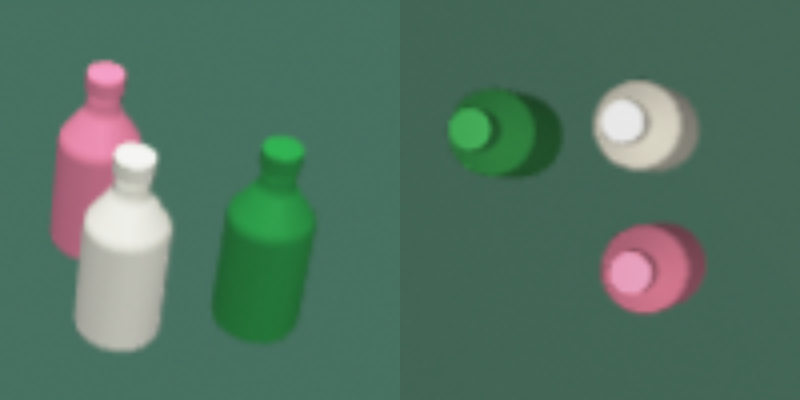

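```bash
cat > fit.py <<'E'
from h import *
d=load('top0.png'); s=load('scene0.png')
f=lambda U,V:((U+.5)/4-.5+200,(V+.5)/4-.5+100)
g=lambda U,V:((U+.5)/4-.5+90,(V+.5)/3.75-.5+150)
C=[onplane(d,f(*p),0.01)[:2] for p in [(97,175),(210,577),(636,454),(522,60)]]
C=np.array(C); L=np.array([[.15,.16],[-.15,.16],[-.15,-.16],[.15,-.16]])
print([np.linalg.norm(C[i]-C[(i+1)%4]) for i in range(4)])
c=C.mean(0); H=((C-c).T@L); yaw=np.arctan2(H[1,0]-H[0,1],H[0,0]+H[1,1])
R=np.array([[np.cos(yaw),-np.sin(yaw)],[np.sin(yaw),np.cos(yaw)]])
print('c',c,'yaw',np.degrees(yaw),(C-c)@R-L)
def S2W(p): p=np.asarray(p,float); return np.r_[R@p[:2]+c,p[2]]
def W2S(p): return np.r_[R.T@(np.asarray(p)[:2]-c),p[2]]
if __name__=='__main__':
    # grip ends: top view outer end (68,440), inner end(170,412); scene outer (770,66) inner(690,75)
    for a,b in (((68,440),(771,64)),((168,413),(690,76)),):
        print('grip',W2S(tri(ray(d,f(*a)),ray(s,g(*b)))))
    print('ptr tip',W2S(tri(ray(d,f(697,276)),ray(s,g(154,102)))))
    print('clip',W2S(tri(ray(d,f(722,183)),ray(s,g(115,138)))))
    a=-.28
    for n,p in dict(grip=[.135*np.sin(a),.192,.105+.135*np.cos(a)],tip=[.17*np.sin(a),-.162,.105+.17*np.cos(a)]).items(): print(n,p,S2W(p),proj(d,S2W(p)),proj(s,S2W(p)))
    print('bottle', W2S(onplane(d,(110+155/1-0,0),0.)) if 0 else W2S(tri(ray(d,(110+222/4,170+120/4)),ray(s,(300+134/4,160+152/4)))))
    from scipy.spatial.transform import Rotation as Ro
    st=ctrl.get_state(); print(Ro.from_rotvec(st['tool_rot']).as_matrix(), yaw)
E
python3 fit.py
```

```text
[np.float64(0.29808913512098184), np.float64(0.31788020915538756), np.float64(0.29639335485717155), np.float64(0.31906609771047356)]
c [ 0.55557757 -0.10070976] yaw 16.473771523097238 [[-0.00102497 -0.00054134]
 [ 0.00088623 -0.00098667]
 [ 0.00187316  0.00113466]
 [-0.00173442  0.00039335]]
grip [-0.03597521  0.21752507  0.23698017]
grip [-0.0356739   0.15969959  0.23884123]
ptr tip [-0.04445017 -0.16047346  0.27726764]
clip [ 0.0029766  -0.18497904  0.28738841]
grip [np.float64(-0.03730801255615536), 0.192, np.float64(0.2347424841719541)] [0.4653544  0.0728289  0.23474248] [[227.36952454 207.26867678]] [[272.84139365 168.81215211]]
tip [np.float64(-0.046980460255899345), -0.162, np.float64(0.26837942451283103)] [ 0.55646505 -0.26938215  0.26837942] [[375.04540371 169.7015928 ]] [[129.39480779 179.66597228]]
bottle [0.02524184 0.34050288 0.15258641]
[[ 3.66102092e-01 -6.20338483e-04  9.30574486e-01]
 [-9.30573578e-01  1.30383829e-03  3.66102604e-01]
 [-1.44042618e-03 -9.99998958e-01 -9.99326748e-05]] 0.2875215532993279
```

Emit:
drive_tool(
  increments="0 -60 0 0 0; 0 -60 0 0 0; 0 -50 0 -2 0; 0 0 60 -5.5 0; 0 0 60 -5.5 0; 0 0 60 -5.5 0; 0 0 60 -5.5 0; 0 0 60 -5.5 0; 0 0 60 -5.5 0; 0 0 60 -5.5 0; 0 0 60 -5.5 0; 0 0 60 -5.5 0; 0 0 60 -5.5 0; 0 0 60 -5.5 0; 0 0 60 -5.5 0; 0 0 60 -5.5 0; 0 0 60 -5.5 0; 0 0 0 -4 0",
  squeeze=6,
)

```text
time: 2.4
position: [0.6346, 0.072, 0.3927]
tool_rot: [-1.557, -0.209, 0.209]
ft_force: [-0.4, -1.2, -0.2]
grip_width: 0.999
```

```bash
cat > where.py <<'E'
from fit import *
from scipy.spatial.transform import Rotation as Ro
st=ctrl.get_state(); M=Ro.from_rotvec(st['tool_rot']).as_matrix()
h=np.degrees(np.arctan2(M[1,0],M[0,0])); print('t',st['time'],'TCP',st['position'],'stand',W2S(st['position']),'yaw to go',-(np.degrees(yaw)-h),'ydown',M[:,1],'F',st['ft_force'],'w',st['grip_width'])
a=-.28; t=S2W([.135*np.sin(a),.194,.105+.135*np.cos(a)-0.0187]); print('delta tool mm',M.T@(t-st['position'])*1000)
print(st['joint_positions'])
E
python3 where.py
```

```text
[np.float64(0.29808913512098184), np.float64(0.31788020915538756), np.float64(0.29639335485717155), np.float64(0.31906609771047356)]
c [ 0.55557757 -0.10070976] yaw 16.473771523097238 [[-0.00102497 -0.00054134]
 [ 0.00088623 -0.00098667]
 [ 0.00187316  0.00113466]
 [-0.00173442  0.00039335]]
t 2.4 TCP [0.63459797 0.07198455 0.39267971] stand [0.12474861 0.14319683 0.39267971] yaw to go -1.1986561003975602 ydown [-6.80193980e-04  3.31899304e-03 -9.99994261e-01] F [-0.35592176 -1.1573244  -0.1707735 ] w 0.999337991959418
delta tool mm [-163.12245245  176.76088898   46.80464722]
[ 0.29584402  0.33752318 -0.63328636  1.15042802  0.19586737  1.71237662
 -0.0153273 ]
```

Emit:
drive_tool(
  increments="0 0 0 -1.2 0; -54 0 16 0 0; -54 0 16 0 0; -54 0 15 0 0; 0 40 0 0 0; 0 30 0 0 0; 0 0 0 0 0; 0 0 0 0 0",
)

```text
time: 3.4
position: [0.4683, 0.0649, 0.3237]
tool_rot: [-1.56, -0.215, 0.212]
ft_force: [-0.0, -0.2, 0.3]
grip_width: 0.999
```

```bash
python3 where.py|tail -3
python3 - <<'E'
from h import *
d=snap('scene','scene1.png');a=d['img'][:,:,::-1]
b=snap('wrist','wrist1.png')['img'][:,:,::-1]
cv2.imwrite('pics/w1.png',cv2.hconcat([cv2.resize(a[100:290,90:350],None,fx=1.54,fy=2)[:380],b[:380,112:512]]))
E
```

```text
delta tool mm [ -0.86819067 107.67838282  10.43476692]
[ 0.48814539 -0.08234066 -0.63172147  1.68378811 -0.04871228  1.52302777
  0.13227333]
```

View pics/w1.png

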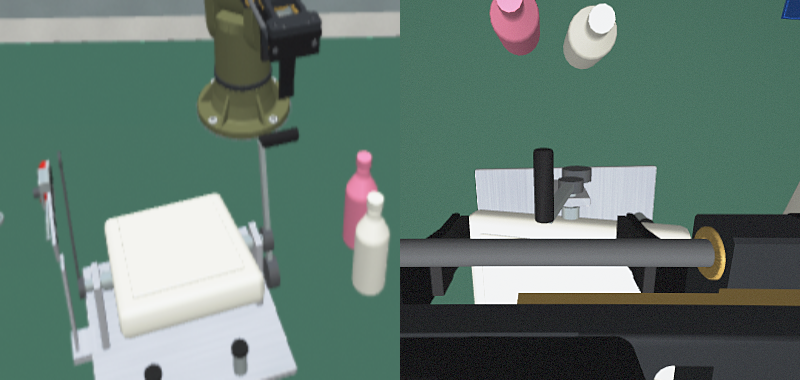

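Emit:
drive_tool(
  increments="-1 0 10 0 0; 0 30 0 0 0; 0 30 0 0 0; 0 30 0 0 0; 0 17 0 0 0; 0 0 0 0 0; 0 0 0 0 0",
)

```text
time: 4.38
position: [0.4647, 0.0752, 0.2167]
tool_rot: [-1.56, -0.216, 0.213]
ft_force: [0.8, 0.6, -0.2]
grip_width: 1.002
```

```bash
python3 where.py|tail -4
python3 - <<'E'
from h import *
b=snap('wrist','wrist2.png')
E
```

```text
t 4.375 TCP [0.46472725 0.07515771 0.21674768] stand [-0.03724902  0.19441106  0.21674768] yaw to go -0.7862621103107816 ydown [ 1.87604876e-03  1.87622817e-04 -9.99998223e-01] F [ 0.77041221  0.62773808 -0.1880556 ] w 1.0019940967225558
delta tool mm [-0.05465623  0.7052286  -0.41160009]
[ 0.4706022  -0.04458253 -0.66144512  1.86564294 -0.02816607  1.30935954
  0.09066786]
```

View pics/wrist2.png

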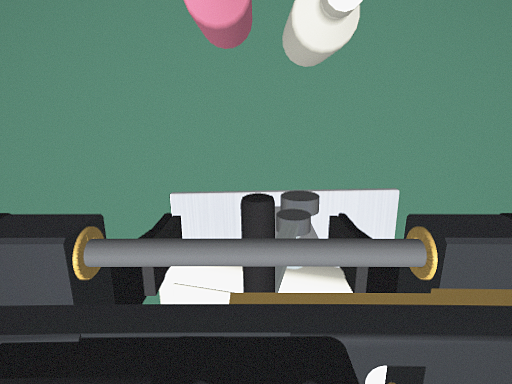

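Emit:
drive_tool(
  increments="0 0 0 -0.8 255; 0 0 0 0 255; 0 0 0 0 255; 0 0 0 0 255; 0 0 0 0 255; 0 0 0 0 255",
  squeeze=6,
)

```text
time: 5.18
position: [0.4639, 0.0748, 0.2155]
tool_rot: [-1.559, -0.226, 0.226]
ft_force: [-0.4, -0.1, 0.5]
grip_width: 0.401
```

```bash
python3 where.py|tail -4
python3 - <<'E'
from fit import *
for a in (-.28,-.14,0,.14,.28):
    p=S2W([.17*np.sin(a),-.162,.105+.17*np.cos(a)]); q=S2W([.06*np.sin(a),-.162,.105+.06*np.cos(a)])
    print(a,proj(s,p),proj(d,p),proj(s,q))
for i in (-.05,0.02,.05): print('clip',i,proj(s,S2W([.17*np.sin(i),-.186,.105+.17*np.cos(i)])),proj(d,S2W([.17*np.sin(i),-.186,.105+.17*np.cos(i)])))
D=snap('scene','scene3.png');T=snap('top','top3.png')
g=D['img'].mean(2).astype(int); print(g[172:200,120:142])
a=cv2.resize(D['img'][150:260,80:280,::-1],None,fx=4,fy=4,interpolation=cv2.INTER_NEAREST)
cv2.imwrite('pics/c5.png',a)
b=T['img'][100:240,310:410,::-1]; cv2.imwrite('pics/c6.png',cv2.resize(b,None,fx=4,fy=4,interpolation=cv2.INTER_NEAREST))
E
```

```text
t 5.175 TCP [0.46391043 0.07478678 0.21548716] stand [-0.0381375   0.19428699  0.21548716] yaw to go -2.7943253719797667e-05 ydown [-1.08948765e-04 -6.72243350e-05 -9.99999992e-01] F [-0.37777046 -0.06081144  0.45275996] w 0.4012923675782536
delta tool mm [ 0.82942135 -0.55541927 -0.2870051 ]
[ 0.47038433 -0.04402561 -0.66100694  1.86777035 -0.02793035  1.3088008
  0.10460738]
[np.float64(0.29808913512098184), np.float64(0.31788020915538756), np.float64(0.29639335485717155), np.float64(0.31906609771047356)]
c [ 0.55557757 -0.10070976] yaw 16.473771523097238 [[-0.00102497 -0.00054134]
 [ 0.00088623 -0.00098667]
 [ 0.00187316  0.00113466]
 [-0.00173442  0.00039335]]
-0.28 [[129.39480779 179.66597228]] [[375.04540371 169.7015928 ]] [[137.96496974 221.90284596]]
-0.14 [[129.67626712 183.33853052]] [[372.81195071 159.84262192]] [[138.11628788 223.42330911]]
0 [[130.24237454 188.45470604]] [[370.10848716 149.93184007]] [[138.3555879  225.37357546]]
0.14 [[131.09460461 194.96754955]] [[367.01280701 140.25702729]] [[138.67933842 227.71989956]]
0.28 [[132.22474246 202.77759887]] [[363.6181007
[... 2160 characters left out ...]
0  82  87  95  96  95  96  95
   96  96  95  95]
 [130 127 110  61  85  96  96  95  95  96  93  82  85  96  95  95  95  95
   95  95  95  95]
 [130 129 117  55  73  96  95  95  95  95  94  81  83  95  96  95  96  96
   95  95  95  95]
 [133 134 134  62  72  98  96  95  95  95  94  86  83  89  95  95  95  95
   95  95  95  95]
 [147 197 187  65  73  99  95  95  94  95  94  88  82  84  94  95  96  95
   96  95  94  95]
 [151 222 211  95  73 100  95  96  96  95  94  89  81  86  95  95  96  95
   96  95  96  95]
 [140 222 214 120  67 101  95  95  95  95  94  93  80  83  95  95  95  96
   95  94  96  95]
 [150 223 216 143  63  99  95  95  95  95  95  93  81  81  95  96  95  95
   96  95  95  95]]
```

View pics/c5.png

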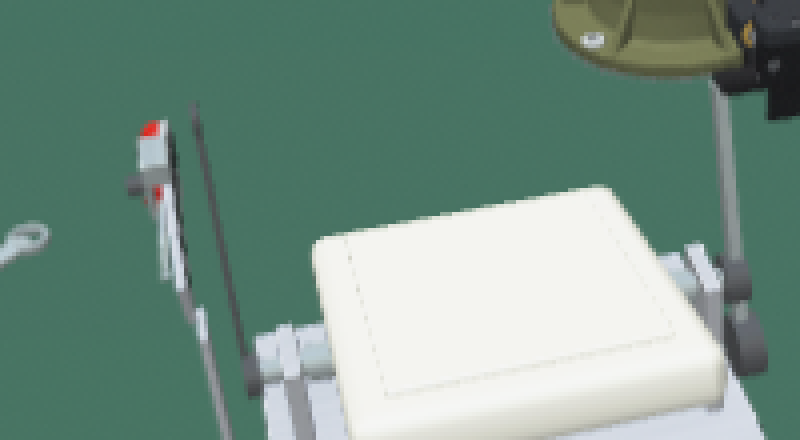

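View pics/c6.png

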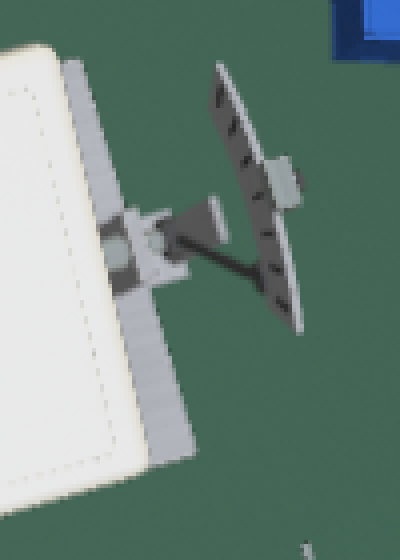

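```bash
cat > meas.py <<'E'
from fit import *
import sys
COLS=np.arange(172,212)
def edge(img):
    R=img[:,:,0].astype(float); es=[]
    for u in COLS:
        c=R[150:260,u]; i=np.argmax(c>150)
        if i==0: es.append(np.nan); continue
        es.append(149+i+(150-c[i-1])/(c[i]-c[i-1]))
    es=np.array(es); ok=np.isfinite(es); p=np.polyfit(COLS[ok]-192,es[ok],1)
    r=es[ok]-np.polyval(p,COLS[ok]-192); return p[1],p[0],r.std()
RR=0.012
def pred(d,th,dz):
    # row at col 192 of silhouette of the -x top edge (line along y)
    best=[]
    for y in np.linspace(-.1,.1,9):
        m=1e9;uv=None
        for be in np.linspace(0,np.pi,37):
            bx=-.15+RR+RR*np.cos(be); bz=.02-RR+dz+RR*np.sin(be)
            w=S2W([bx*np.cos(th)+bz*np.sin(th),y,.105-bx*np.sin(th)+bz*np.cos(th)])
            q=proj(d,w)[0]
            if q[1]<m: m=q[1];uv=q
        best.append(uv)
    b=np.array(best);o=np.argsort(b[:,0]);return np.interp(192,b[o,0],b[o,1])
E
python3 - <<'E' | tail -20
from meas import *
import json
from scipy.optimize import brentq
for f in('scene0.png','scene1.png','scene3.png'): 
    D=load(f); print(edge(D['img']))
e=edge(load('scene3.png')['img'])[0]
dz=brentq(lambda z:pred(D,-.28,z)-e,-.03,.03); print('dz',dz)
th=np.linspace(-.32,.32,33); rows=[pred(D,t,dz) for t in th]; print(np.round(rows,1))
json.dump([th.tolist(),rows],open('tab.json','w'))
E
```

```text
[np.float64(0.29808913512098184), np.float64(0.31788020915538756), np.float64(0.29639335485717155), np.float64(0.31906609771047356)]
c [ 0.55557757 -0.10070976] yaw 16.473771523097238 [[-0.00102497 -0.00054134]
 [ 0.00088623 -0.00098667]
 [ 0.00187316  0.00113466]
 [-0.00173442  0.00039335]]
(np.float64(202.8769126093827), np.float64(-0.18833227771725028), np.float64(0.10156233537994105))
(np.float64(202.8517383588043), np.float64(-0.18836513886971287), np.float64(0.10133813888209359))
(np.float64(202.85185750680873), np.float64(-0.18837941230554467), np.float64(0.10013684959685042))
dz 0.009359892659961176
[204.6 203.7 202.9 202.  201.1 200.3 199.4 198.6 197.7 196.9 196.1 195.3
 194.5 193.7 193.  192.2 191.4 190.7 190.  189.3 188.6 187.9 187.2 186.6
 185.9 185.3 184.6 184.  183.4 182.9 182.3 181.8 181.2]
```

```bash
sed -i 's/^print/#print/' fit.py
cat > ctl.py <<'E'
from meas import *
import json,os
from scipy.optimize import least_squares, lsq_linear
A0=9.67; ZG=0.0187
tab=json.load(open('tab.json'))
LAG=0.03
def phi_of(x,z): return float(np.arctan2(x,z-.105+ZG))
def loadlog(): return json.load(open('log.json')) if os.path.exists('log.json') else None
def update(rows,fit=True):
    """rows: text of the last call ('' for none). Takes an image."""
    L=loadlog(); st=ctrl.get_state(); p=W2S(st['position'])
    if L is None: L=dict(x=p[0],z=p[2],kn=[[st['time'],phi_of(p[0],p[2])]],th=[])
    if rows:
        rr=[list(map(float,r.split())) for r in rows.split(';')]
        t0=st['time']-len(rr)/8
        L['kn'].append([t0,phi_of(L['x'],L['z'])])
        for i,r in enumerate(rr):
            L['x']+=r[0]/1e3; L['z']-=r[1]/1e3
            L['kn'].append([t0+(i+1)/8,phi_of(L['x'],L['z'])])
    D=get_image('scene'); e=edge(D['img']); th=float(np.interp(-e[0],-np.array(tab[1]),tab[0]))
    st2=ctrl.get_state(); p2=W2S(st2['position'])
    L['th'].append([st['time'],th]); L['kn'].append([st2['time'],phi_of(L['x'],L['z'])])
    json.dump(L,open('log.json','w'))
    print('t %.3f theta %.4f (edge fit sd %.2f) phi cmd %.3f meas %.3f -> %.3f at %.3f; dx,dz,y meas-cmd mm %.1f %.1f %.1f F %s w %.3f'%(st['time'],th,e[2],phi_of(L['x'],L['z']),phi_of(p[0],p[2]),phi_of(p2[0],p2[2]),st2['time'],1e3*(p2[0]-L['x']),1e3*(p2[2]-L['z']),1e3*(p2[1]-.194),np.round(st2['ft_force'],1),st2['grip_width']))
    return L
def phifun(L):
    k=np.array(L['kn']); 
    return lambda t:np.interp(t,k[:,0],k[:,1])
H=0.0125
def sim(y0,t0,t1,pf,K,b,lag,rest=False):
    """y0=[th,om]; phi lagged by pure delay lag"""
    n=max(1,int(np.ceil((t1-t0)/H-1e-9))); h=(t1-t0)/n; y=np.array(y0,float); T=[t0];Y=[y.copy()]
    C=(.003+.004)/.0152; 
    def f(t,y):
        ph=pf(t-lag)+b; dph=(pf(t-lag)-pf(t-lag-.01))/.01
        return np.array([y[1],A0*np.sin(y[0])+K*(ph-y[0])+.26*dph-C*y[1]])
    for i in range(n):
        t=t0+i*h;k1=f(t,y);k2=f(t+h/2,y+h/2*k1);y=y+h*k2;T.append(t+h);Y.append(y.copy())
    return np.array(T),np.array(Y)
def estimate(L,win=2.0,free=-0.272,prior=(6.25,0.0),sp=(1.2,.02)):
    pf=phifun(L); tn=L['kn'][-1][0]; m=[q for q in L['th'] if q[0]>tn-win and q[1]>free]
    m=np.array(m); t0=m[0,0]
    def res(p):
        T,Y=sim(p[:2],t0,tn,pf,p[2],p[3],LAG); return np.r_[(np.interp(m[:,0],T,Y[:,0])-m[:,1])/.001,(p[2]-prior[0])/sp[0],(p[3]-prior[1])/sp[1],p[1]/2]
    s=least_squares(res,[m[0,1],0,prior[0],prior[1]])
    T,Y=sim(s.x[:2],t0,tn,pf,s.x[2],s.x[3],LAG)
    cov=np.linalg.inv(s.jac.T@s.jac)
    print('fit n=%d K %.2f+-%.2f bias %.3f+-%.3f rms %.4f | now t %.3f th %.4f om %.3f'%(len(m),s.x[2],cov[2,2]**.5,s.x[3],cov[3,3]**.5,np.sqrt(np.mean((np.interp(m[:,0],T,Y[:,0])-m[:,1])**2)),tn,*Y[-1]))
    return Y[-1],s.x[2],s.x[3]
def plan(L,y,K,b,ref,N=12,show=4,dmax=.13,wom=.15,wd=.03):
    """ref: function(time ahead)->(theta,omega)"""
    pf0=phifun(L); tn=L['kn'][-1][0]; p0=L['kn'][-1][1]; tk=tn+np.arange(N+1)/8
    ts=tn+np.arange(1,2*N+5)/16
    def run(d):
        ph=np.r_[p0,p0+np.cumsum(d)]
        g=lambda t: pf0(t) if t<tn else np.interp(t,tk,ph)
        T,Y=sim(y,tn,ts[-1],g,K,b,LAG); return np.interp(ts,T,Y[:,0]),np.interp(ts,T,Y[:,1])
    R=np.array([ref(t-tn) for t in ts])
    def res(d): 
        th,om=run(d); return np.r_[th-R[:,0],wom*(om-R[:,1]),wd*d]
    s=least_squares(res,np.zeros(N),bounds=(-dmax,dmax),max_nfev=4)
    th,om=run(s.x); ph=p0+np.cumsum(s.x)
    x,z=L['x'],L['z']; out=[]
    for q in ph[:show]:
        xn,zn=.135*np.sin(q),.105-ZG+.135*np.cos(q)-0.0012
        tx=round(1e3*(xn-x)*2)/2; ty=round(1e3*(z-zn)*2)/2; x+=tx/1e3; z-=ty/1e3
        out.append('%g %g 0 0 255'%(tx,ty))
    print('phi',np.round(ph[:show],3),'th pred',np.round(th[1:2*show+1:2],3),'om',np.round(om[1:2*show+1:2],3),'max|om|',round(abs(om).max(),2))
    print('; '.join(out))
E
python3 -c "
from ctl import *
L=update('')
for q in (-.28,-.2,-.1,0,.05): print(q,.135*np.sin(q)*1e3,(.105-ZG+.135*np.cos(q)-.0012)*1e3,L['x']*1e3,L['z']*1e3)"
```

```text
t 5.275 theta -0.2800 (edge fit sd 0.10) phi cmd -0.287 meas -0.287 -> -0.287 at 5.325; dx,dz,y meas-cmd mm -0.0 -0.0 0.3 F [-0.4  0.4  0.4] w 0.265
-0.28 -37.30801255615536 214.84248417195406 -38.115224646570105 215.51161249085865
-0.2 -26.820359657333267 217.4089880085676 -38.115224646570105 215.51161249085865
-0.1 -13.477511247321802 219.42556231253346 -38.115224646570105 215.51161249085865
0 0.0 220.1 -38.115224646570105 215.51161249085865
0.05 6.747187851541575 219.93128515332043 -38.115224646570105 215.51161249085865
```

Emit:
drive_tool(
  increments="0 0 0 0 255; 0 0 0 0 255; 0 0 0 0 255",
  squeeze=6,
)

```text
time: 5.7
position: [0.4639, 0.0748, 0.2155]
tool_rot: [-1.559, -0.226, 0.226]
ft_force: [0.4, 0.2, -0.7]
grip_width: 0.202
```

```bash
python3 -c "
from ctl import *
L=update('0 0 0 0 255; 0 0 0 0 255; 0 0 0 0 255')"
```

```text
t 5.700 theta -0.2800 (edge fit sd 0.10) phi cmd -0.287 meas -0.287 -> -0.287 at 5.750; dx,dz,y meas-cmd mm -0.0 -0.0 0.3 F [-0.4  0.7  0.3] w 0.201
```

Gripped (0.20 × 87 mm ≈ 18 mm). Now a safe move to φ≈0, which also shows the arm's lag.

Emit:
drive_tool(
  increments="8 -1.5 0 0 255; 8 -1.5 0 0 255; 8 -1 0 0 255; 8 -0.5 0 0 255; 6 0 0 0 255",
)

```text
time: 6.38
position: [0.5009, 0.0858, 0.2199]
tool_rot: [-1.559, -0.226, 0.226]
ft_force: [-1.7, -0.5, 1.0]
grip_width: 0.203
```

```bash
python3 -c "
from ctl import *
L=update('8 -1.5 0 0 255; 8 -1.5 0 0 255; 8 -1 0 0 255; 8 -0.5 0 0 255; 6 0 0 0 255')
L=update('')
"
```

```text
t 6.375 theta -0.2799 (edge fit sd 0.10) phi cmd -0.001 meas 0.003 -> 0.007 at 6.425; dx,dz,y meas-cmd mm 1.1 -0.1 0.3 F [ 0.3 -0.5  0.9] w 0.205
t 6.425 theta -0.2799 (edge fit sd 0.10) phi cmd -0.001 meas 0.007 -> 0.004 at 6.475; dx,dz,y meas-cmd mm 0.6 -0.1 0.3 F [0.2 0.3 1.6] w 0.200
```

Emit:
drive_tool(
  increments="4 0 0 0 255; 4 0.5 0 0 255; 3 0 0 0 255",
)

```text
time: 6.85
position: [0.511, 0.0888, 0.2195]
tool_rot: [-1.559, -0.226, 0.226]
ft_force: [-0.6, -0.1, 0.3]
grip_width: 0.202
```

```bash
python3 -c "
from ctl import *
L=update('4 0 0 0 255; 4 0.5 0 0 255; 3 0 0 0 255')
"
```

```text
t 6.850 theta -0.2798 (edge fit sd 0.10) phi cmd 0.082 meas 0.083 -> 0.085 at 6.900; dx,dz,y meas-cmd mm 0.4 -0.0 0.3 F [ 0.4 -0.7  0.8] w 0.204
```

Emit:
drive_tool(
  increments="2 0.5 0 0 255; 2 0 0 0 255",
)

```text
time: 7.15
position: [0.5148, 0.0899, 0.219]
tool_rot: [-1.559, -0.226, 0.226]
ft_force: [-0.8, 0.7, 1.0]
grip_width: 0.2
```

```bash
python3 -c "
from ctl import *
L=update('2 0.5 0 0 255; 2 0 0 0 255')
"
```

```text
t 7.150 theta -0.2788 (edge fit sd 0.09) phi cmd 0.112 meas 0.112 -> 0.114 at 7.200; dx,dz,y meas-cmd mm 0.3 -0.0 0.3 F [-0.1 -0.8  0.5] w 0.206
```

Emit:
drive_tool(
  increments="0 0 0 0 255; 0 0 0 0 255",
)

```text
time: 7.45
position: [0.5147, 0.0898, 0.219]
tool_rot: [-1.559, -0.226, 0.226]
ft_force: [-0.6, 0.7, 0.6]
grip_width: 0.203
```

```bash
python3 -c "
from ctl import *
L=update('0 0 0 0 255; 0 0 0 0 255')
"
```

```text
t 7.450 theta -0.2702 (edge fit sd 0.09) phi cmd 0.112 meas 0.111 -> 0.111 at 7.500; dx,dz,y meas-cmd mm -0.0 0.0 0.3 F [-0.5 -0.   0.7] w 0.196
```

```bash
cat >> ctl.py <<'E'
def mj(t,t0,D,a,b):
    s=min(max((t-t0)/D,0),1); return a+(b-a)*(10*s**3-15*s**4+6*s**5), (b-a)/D*(30*s**2-60*s**3+30*s**4)
def cycle(rows,ref,show=3,free=-.2795,win=2.0,prior=(6.95,0.0),sp=(.5,.015),upd=True,**k):
    L=update(rows) if upd else loadlog()
    y,K,b=estimate(L,win=win,free=free,prior=prior,sp=sp)
    tn=L['kn'][-1][0]
    plan(L,y,K,b,lambda s:ref(tn+s),show=show,**k)
E
cat > c1.py <<'E'
from ctl import *
cycle(sys.argv[1],lambda t:mj(t,7.3,3.0,-.277,.01),show=2,upd=len(sys.argv[1])>0)
E
time python3 c1.py ''
```

```text
fit n=2 K 6.95+-0.50 bias 0.000+-0.015 rms 0.0000 | now t 7.500 th -0.2683 om 0.039
phi [0.07  0.098] th pred [-0.264 -0.261] om [0.029 0.014] max|om| 0.18
-5.5 -1 0 0 255; 4 0.5 0 0 255
real	0m1.478s
user	0m1.789s
sys	0m0.121s
```

```bash
sed -i 's/7.3,3.0/6.95,3.0/; s/show=2/show=2,wd=.08/' c1.py; python3 c1.py ''
```

```text
fit n=2 K 6.95+-0.50 bias 0.000+-0.015 rms 0.0000 | now t 7.500 th -0.2683 om 0.039
phi [0.171 0.153] th pred [-0.262 -0.249] om [0.073 0.127] max|om| 0.18
8 1 0 0 255; -2.5 -0.5 0 0 255
```

Emit:
drive_tool(
  increments="7 1 0 0 255; -2 -0.5 0 0 255",
)

```text
time: 7.75
position: [0.5201, 0.0914, 0.2184]
tool_rot: [-1.559, -0.226, 0.226]
ft_force: [0.6, -0.5, -0.6]
grip_width: 0.203
```

```bash
python3 c1.py '7 1 0 0 255; -2 -0.5 0 0 255'
```

```text
t 7.750 theta -0.2434 (edge fit sd 0.10) phi cmd 0.149 meas 0.154 -> 0.151 at 7.800; dx,dz,y meas-cmd mm 0.2 -0.1 0.3 F [-0.4  0.3 -0.8] w 0.202
fit n=3 K 7.10+-0.25 bias 0.002+-0.013 rms 0.0000 | now t 7.800 th -0.2352 om 0.173
phi [0.105 0.066] th pred [-0.211 -0.185] om [0.207 0.208] max|om| 0.21
-6 -1 0 0 255; -5 -0.5 0 0 255
```

Emit:
drive_tool(
  increments="-6 -1 0 0 255; -5 -0.5 0 0 255",
)

```text
time: 8.05
position: [0.5088, 0.088, 0.2203]
tool_rot: [-1.559, -0.226, 0.225]
ft_force: [0.5, -0.3, 0.7]
grip_width: 0.205
```

```bash
python3 c1.py '-6 -1 0 0 255; -5 -0.5 0 0 255'
```

```text
t 8.050 theta -0.1868 (edge fit sd 0.12) phi cmd 0.066 meas 0.065 -> 0.060 at 8.100; dx,dz,y meas-cmd mm -0.8 0.3 0.2 F [-1.2 -0.3  0.5] w 0.204
fit n=4 K 7.08+-0.24 bias 0.002+-0.013 rms 0.0002 | now t 8.100 th -0.1767 om 0.196
phi [0.032 0.015] th pred [-0.153 -0.133] om [0.179 0.145] max|om| 0.19
-4.5 0 0 0 255; -2.5 0 0 0 255
```

Emit:
drive_tool(
  increments="-4.5 0 0 0 255; -2.5 0 0 0 255",
)

```text
time: 8.35
position: [0.5021, 0.086, 0.2202]
tool_rot: [-1.559, -0.226, 0.225]
ft_force: [0.1, 0.1, 0.5]
grip_width: 0.201
```

```bash
sed -i 's/show=2/show=3/' c1.py; python3 c1.py '-4.5 0 0 0 255; -2.5 0 0 0 255'
```

```text
t 8.350 theta -0.1428 (edge fit sd 0.12) phi cmd 0.014 meas 0.013 -> 0.011 at 8.400; dx,dz,y meas-cmd mm -0.4 0.1 0.2 F [0.4 0.3 1.7] w 0.203
fit n=5 K 7.51+-0.21 bias -0.023+-0.009 rms 0.0009 | now t 8.400 th -0.1375 om 0.082
phi [0.067 0.112 0.141] th pred [-0.129 -0.121 -0.106] om [0.059 0.087 0.149] max|om| 0.19
7 0 0 0 255; 6 1 0 0 255; 4 0 0 0 255
```

Emit:
drive_tool(
  increments="7 0 0 0 255; 5 0.5 0 0 255",
)

```text
time: 8.65
position: [0.5141, 0.0896, 0.2194]
tool_rot: [-1.559, -0.225, 0.226]
ft_force: [-0.5, -0.2, -0.9]
grip_width: 0.204
```

```bash
python3 c1.py '7 0 0 0 255; 5 0.5 0 0 255'
```

```text
t 8.650 theta -0.1201 (edge fit sd 0.12) phi cmd 0.104 meas 0.106 -> 0.110 at 8.700; dx,dz,y meas-cmd mm 0.8 -0.3 0.3 F [0.3 0.5 0.8] w 0.204
fit n=6 K 7.48+-0.11 bias -0.021+-0.004 rms 0.0009 | now t 8.700 th -0.1154 om 0.103
phi [0.104 0.08  0.047] th pred [-0.1   -0.08  -0.057] om [0.144 0.177 0.186] max|om| 0.19
0 0 0 0 255; -3 0 0 0 255; -4.5 -0.5 0 0 255
```

Emit:
drive_tool(
  increments="0 0 0 0 255; -3 0 0 0 255; -4.5 -0.5 0 0 255",
)

```text
time: 9.07
position: [0.5066, 0.0874, 0.2201]
tool_rot: [-1.559, -0.226, 0.225]
ft_force: [0.8, -0.6, 0.9]
grip_width: 0.202
```

```bash
python3 c1.py '0 0 0 0 255; -3 0 0 0 255; -4.5 -0.5 0 0 255'
```

```text
t 9.075 theta -0.0452 (edge fit sd 0.12) phi cmd 0.048 meas 0.047 -> 0.043 at 9.125; dx,dz,y meas-cmd mm -0.7 0.1 0.2 F [-0.  -1.1 -0.9] w 0.204
fit n=7 K 7.25+-0.07 bias -0.011+-0.002 rms 0.0014 | now t 9.125 th -0.0349 om 0.220
phi [-0.006 -0.053 -0.087] th pred [-0.008  0.016  0.031] om [0.209 0.16  0.085] max|om| 0.22
-7 0 0 0 255; -6.5 0 0 0 255; -4.5 0.5 0 0 255
```

Emit:
drive_tool(
  increments="-7 0 0 0 255; -7 0 0 0 255",
)

```text
time: 9.38
position: [0.4927, 0.0834, 0.2201]
tool_rot: [-1.559, -0.226, 0.225]
ft_force: [0.5, -0.6, 1.0]
grip_width: 0.203
```

```bash
cat > c2.py <<'E'
from ctl import *
cycle(sys.argv[1],lambda t:(.01,0),show=3,wd=.15,wom=.3,prior=(7.25,-.008),sp=(.3,.01),win=1.6,upd=len(sys.argv[1])>0)
E
python3 c2.py '-7 0 0 0 255; -7 0 0 0 255'
```

```text
t 9.375 theta 0.0101 (edge fit sd 0.12) phi cmd -0.057 meas -0.060 -> -0.066 at 9.425; dx,dz,y meas-cmd mm -1.3 0.1 0.3 F [0.9 0.  1.3] w 0.207
fit n=5 K 7.67+-0.21 bias -0.020+-0.004 rms 0.0012 | now t 9.425 th 0.0171 om 0.104
phi [-0.048 -0.025  0.001] th pred [0.026 0.027 0.023] om [ 0.036 -0.013 -0.036] max|om| 0.07
1 0 0 0 255; 3 0 0 0 255; 3.5 0 0 0 255
```

Emit:
drive_tool(
  increments="1 0 0 0 255; 3 0 0 0 255; 3.5 0 0 0 255",
)

```text
time: 9.8
position: [0.5006, 0.0857, 0.22]
tool_rot: [-1.559, -0.226, 0.226]
ft_force: [0.3, -0.3, 2.1]
grip_width: 0.204
```

```bash
python3 c2.py '1 0 0 0 255; 3 0 0 0 255; 3.5 0 0 0 255'
```

```text
t 9.800 theta 0.0254 (edge fit sd 0.10) phi cmd -0.001 meas 0.001 -> 0.004 at 9.850; dx,dz,y meas-cmd mm 0.7 -0.0 0.4 F [0.4 0.2 2.6] w 0.202
fit n=5 K 7.53+-0.11 bias -0.019+-0.001 rms 0.0012 | now t 9.850 th 0.0239 om -0.032
phi [0.016 0.027 0.023] th pred [0.02  0.016 0.013] om [-0.035 -0.025 -0.014] max|om| 0.04
2.5 0 0 0 255; 1 0 0 0 255; 0 0 0 0 255
```

Emit:
drive_tool(
  increments="2.5 0 0 0 255; 1 0 0 0 255; 0 0 0 0 255",
)

```text
time: 10.22
position: [0.5037, 0.0866, 0.2198]
tool_rot: [-1.559, -0.225, 0.226]
ft_force: [-0.5, -0.9, 0.6]
grip_width: 0.203
```

```bash
sed -i 's/show=3/show=4/' c2.py; python3 c2.py '2.5 0 0 0 255; 1 0 0 0 255; 0 0 0 0 255'
python3 - <<'E'
from h import *
b=snap('top','top4.png')['img'][100:240,310:410,::-1]; cv2.imwrite('pics/c7.png',cv2.resize(b,None,fx=4,fy=4,interpolation=cv2.INTER_NEAREST))
E
```

```text
t 10.225 theta 0.0356 (edge fit sd 0.09) phi cmd 0.025 meas 0.025 -> 0.024 at 10.275; dx,dz,y meas-cmd mm -0.1 -0.2 0.4 F [-0.7  0.2  0.2] w 0.202
fit n=4 K 7.27+-0.29 bias -0.009+-0.002 rms 0.0015 | now t 10.275 th 0.0379 om 0.060
phi [-0.028 -0.066 -0.076 -0.015] th pred [0.046 0.051 0.05  0.042] om [ 0.06   0.019 -0.039 -0.072] max|om| 0.07
-7 0 0 0 255; -5.5 0 0 0 255; -1 0.5 0 0 255; 8 -0.5 0 0 255
```

View pics/c7.png

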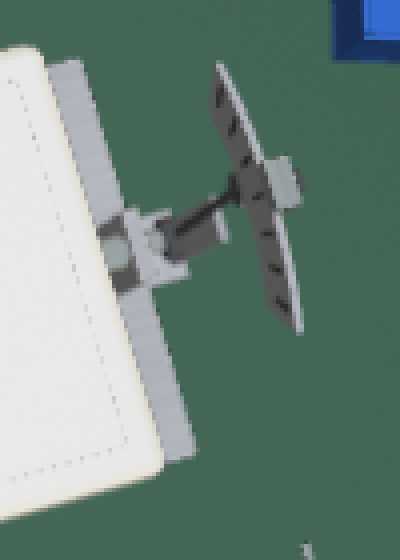

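```bash
cat > ident.py <<'E'
from ctl import *
import ctl
L=loadlog(); pf=phifun(L); m=np.array([q for q in L['th'] if q[1]>-.275]); print(m)
def sim2(p,t0,t1,y0):
    A,K,b,lag,C,off,wn=p
    n=int(np.ceil((t1-t0)/.005)); h=(t1-t0)/n
    y=np.array(y0,float);T=[t0];Y=[y[0]]
    def f(t,y):
        ph=pf(t-lag)+b; d=(pf(t-lag)-pf(t-lag-.01))/.01
        return np.array([y[1],A*np.sin(y[0]-off)+K*(ph-y[0])+.26*d-C*y[1]])
    for i in range(n):
        t=t0+i*h;k1=f(t,y);y=y+h*f(t+h/2,y+h/2*k1);T.append(t+h);Y.append(y[0])
    return T,Y
base=np.array([9.67,7,0,.03,.46,0,0])
for name,free in {'K':[1],'K b':[1,2],'K b lag':[1,2,3],'K b lag C':[1,2,3,4],'A K b lag':[0,1,2,3],'A K b lag C':[0,1,2,3,4]}.items():
    def res(v):
        p=base.copy();p[free]=v[2:]
        T,Y=sim2(p,m[0,0],m[-1,0],v[:2]); return np.r_[(np.interp(m[:,0],T,Y)-m[:,1])/.001]
    s=least_squares(res,np.r_[m[0,1],.04,base[free]],x_scale=np.r_[.001,.01,[.1]*len(free)])
    print(name,np.round(s.x,4),'rms',np.sqrt(np.mean(s.fun**2)), np.round(s.fun,1))
E
python3 ident.py
```

```text
[[ 7.45000000e+00 -2.70215808e-01]
 [ 7.75000000e+00 -2.43358986e-01]
 [ 8.05000000e+00 -1.86767196e-01]
 [ 8.35000000e+00 -1.42804584e-01]
 [ 8.65000000e+00 -1.20072663e-01]
 [ 9.07500000e+00 -4.52105851e-02]
 [ 9.37500000e+00  1.00905120e-02]
 [ 9.80000000e+00  2.54481318e-02]
 [ 1.02250000e+01  3.56072343e-02]]
K [-0.2747  0.1151  6.6755] rms 8.762213955514113 [ -4.5   6.6   4.3   2.4  -0.3 -14.3 -16.7  -5.4   9.6]
K b [-0.2704  0.0587  7.2643 -0.0136] rms 2.2209910076483683 [-0.2  0.7 -1.2  1.1  2.1 -3.8 -1.4  4.3 -1.5]
K b lag [-0.271   0.0501  7.2983 -0.0118 -0.0118] rms 0.9192188897402122 [-0.8  1.7  0.1 -1.3  0.1 -0.3 -0.3  1.4 -0.6]
K b lag C [-2.7040e-01  4.3200e-02  7.3744e+00 -5.9000e-03  6.7000e-03  9.3050e-01] rms 0.5608624634315943 [-0.2  0.7 -0.6 -0.8  1.   0.1 -0.4  0.2 -0.1]
A K b lag [-0.271   0.0494 10.0047  7.5247 -0.0115 -0.0125] rms 0.8907159277248461 [-0.8  1.6  0.3 -1.1 -0.3 -0.6  0.1  1.4 -0.6]
A K b lag C [-2.70300e-01  3.92000e-02  1.05416e+01  7.98960e+00 -3.70000e-03
  1.11000e-02  1.09760e+00] rms 0.17926507572249242 [-0.   0.2 -0.1 -0.1  0.2 -0.3  0.3 -0.2  0. ]
```

```bash
sed -i 's/^LAG=.*/LAG=0.007/; s/C=(.003+.004)\/.0152; /C=.93/' ctl.py; sed -i 's/prior=(7.25,-.008),sp=(.3,.01),win=1.6/prior=(7.37,-.006),sp=(.1,.004),win=1.8/; s/(.01,0)/(.02,0)/' c2.py; python3 c2.py ''
```

```text
fit n=5 K 7.37+-0.09 bias -0.006+-0.001 rms 0.0002 | now t 10.275 th 0.0385 om 0.065
phi [-0.026 -0.062 -0.067 -0.018] th pred [0.047 0.051 0.049 0.043] om [ 0.055  0.011 -0.04  -0.056] max|om| 0.07
-7 0 0 0 255; -4.5 0 0 0 255; -1 0 0 0 255; 6.5 0 0 0 255
```

```bash
python3 -c "
from ctl import *
L=loadlog(); L['kn'].append([ctrl.get_state()['time'],L['kn'][-1][1]]); json.dump(L,open('log.json','w'))"; python3 c2.py ''
```

```text
fit n=5 K 7.37+-0.09 bias -0.006+-0.001 rms 0.0002 | now t 10.325 th 0.0420 om 0.074
phi [-0.029 -0.068 -0.078 -0.022] th pred [0.051 0.056 0.054 0.047] om [ 0.062  0.014 -0.044 -0.064] max|om| 0.07
-7.5 0 0 0 255; -5 0 0 0 255; -1.5 0.5 0 0 255; 7.5 -0.5 0 0 255
```

Emit:
drive_tool(
  increments="-7.5 0 0 0 255; -5 0 0 0 255; -1.5 0.5 0 0 255",
)

```text
time: 10.7
position: [0.4902, 0.0826, 0.2199]
tool_rot: [-1.56, -0.226, 0.225]
ft_force: [0.8, -0.0, 2.1]
grip_width: 0.2
```

```bash
python3 c2.py '-7.5 0 0 0 255; -5 0 0 0 255; -1.5 0.5 0 0 255'
```

```text
t 10.700 theta 0.0503 (edge fit sd 0.10) phi cmd -0.080 meas -0.080 -> -0.080 at 10.750; dx,dz,y meas-cmd mm -0.1 0.4 0.3 F [-0.1  0.4  2.3] w 0.204
fit n=5 K 7.37+-0.10 bias -0.007+-0.001 rms 0.0005 | now t 10.750 th 0.0474 om -0.076
phi [-0.032  0.009  0.04   0.052] th pred [0.036 0.023 0.014 0.01 ] om [-0.103 -0.091 -0.054 -0.008] max|om| 0.1
6.5 -0.5 0 0 255; 5.5 0 0 0 255; 4 0 0 0 255; 1.5 0 0 0 255
```

Emit:
drive_tool(
  increments="6.5 -0.5 0 0 255; 5.5 0 0 0 255; 4 0 0 0 255",
)

```text
time: 11.12
position: [0.5058, 0.0873, 0.2196]
tool_rot: [-1.559, -0.225, 0.227]
ft_force: [-0.5, -0.5, -0.1]
grip_width: 0.205
```

```bash
python3 c2.py '6.5 -0.5 0 0 255; 5.5 0 0 0 255; 4 0 0 0 255'
```

```text
t 11.125 theta 0.0183 (edge fit sd 0.09) phi cmd 0.040 meas 0.042 -> 0.045 at 11.175; dx,dz,y meas-cmd mm 0.6 -0.4 0.4 F [-0.5 -0.4  1.5] w 0.204
fit n=4 K 7.33+-0.09 bias -0.006+-0.001 rms 0.0009 | now t 11.175 th 0.0161 om -0.028
phi [ 0.028  0.011 -0.002 -0.003] th pred [0.015 0.016 0.017 0.018] om [0.001 0.013 0.012 0.007] max|om| 0.01
-1.5 0 0 0 255; -2.5 0 0 0 255; -1.5 0 0 0 255; 0 0 0 0 255
```

Settling well at 0.016.

Emit:
drive_tool(
  increments="-1.5 0 0 0 255; -2.5 0 0 0 255; -1.5 0 0 0 255; 0 0 0 0 255",
)

```text
time: 11.68
position: [0.5002, 0.0855, 0.22]
tool_rot: [-1.559, -0.226, 0.226]
ft_force: [1.2, 0.2, -0.6]
grip_width: 0.205
```

```bash
python3 c2.py '-1.5 0 0 0 255; -2.5 0 0 0 255; -1.5 0 0 0 255; 0 0 0 0 255'
```

```text
t 11.675 theta 0.0256 (edge fit sd 0.10) phi cmd -0.001 meas -0.002 -> -0.002 at 11.725; dx,dz,y meas-cmd mm -0.1 -0.0 0.3 F [ 0.2 -0.1 -1.3] w 0.198
fit n=4 K 7.35+-0.09 bias -0.003+-0.001 rms 0.0001 | now t 11.725 th 0.0269 om 0.027
phi [-0.036 -0.028 -0.006  0.001] th pred [0.029 0.029 0.026 0.024] om [ 0.006 -0.017 -0.021 -0.015] max|om| 0.02
-4.5 0 0 0 255; 1 0 0 0 255; 3 0 0 0 255; 1 0 0 0 255
```

Emit:
drive_tool(
  increments="-4.5 0 0 0 255; 1 0 0 0 255; 3 0 0 0 255; 1 0 0 0 255",
)

```text
time: 12.22
position: [0.501, 0.0858, 0.2201]
tool_rot: [-1.559, -0.226, 0.226]
ft_force: [-1.2, 0.3, 0.9]
grip_width: 0.207
```

```bash
python3 c2.py '-4.5 0 0 0 255; 1 0 0 0 255; 3 0 0 0 255; 1 0 0 0 255'
```

```text
t 12.225 theta 0.0183 (edge fit sd 0.10) phi cmd 0.003 meas 0.004 -> 0.004 at 12.275; dx,dz,y meas-cmd mm 0.2 0.1 0.3 F [-0.4  0.1  1.4] w 0.203
fit n=4 K 7.38+-0.10 bias -0.005+-0.001 rms 0.0006 | now t 12.275 th 0.0174 om -0.022
phi [ 0.029  0.007 -0.004 -0.003] th pred [0.016 0.017 0.018 0.019] om [-0.001  0.011  0.009  0.005] max|om| 0.01
3.5 0 0 0 255; -3 0 0 0 255; -1.5 0 0 0 255; 0 0 0 0 255
```

Emit:
drive_tool(
  increments="3.5 0 0 0 255; -3 0 0 0 255; -1.5 0 0 0 255; 0 0 0 0 255",
)

```text
time: 12.78
position: [0.4999, 0.0854, 0.2201]
tool_rot: [-1.559, -0.226, 0.225]
ft_force: [0.4, 0.8, 0.0]
grip_width: 0.204
```

```bash
sed -i 's/show=4/show=5/' c2.py; python3 c2.py '3.5 0 0 0 255; -3 0 0 0 255; -1.5 0 0 0 255; 0 0 0 0 255'
```

```text
t 12.775 theta 0.0229 (edge fit sd 0.10) phi cmd -0.005 meas -0.004 -> -0.004 at 12.825; dx,dz,y meas-cmd mm 0.1 0.1 0.3 F [ 0.2  0.8 -0.3] w 0.202
fit n=4 K 7.38+-0.10 bias -0.005+-0.001 rms 0.0009 | now t 12.825 th 0.0229 om 0.009
phi [-0.02  -0.004  0.001 -0.    -0.001] th pred [0.023 0.022 0.022 0.021 0.021] om [-0.003 -0.009 -0.006 -0.003 -0.002] max|om| 0.01
-2 0 0 0 255; 2 0 0 0 255; 0.5 0 0 0 255; 0 0 0 0 255; 0 0 0 0 255
```

Emit:
drive_tool(
  increments="-2 0 0 0 255; 2 0 0 0 255; 0.5 0 0 0 255; 0 0 0 0 255; 0 0 0 0 255",
)

```text
time: 13.45
position: [0.5004, 0.0856, 0.2201]
tool_rot: [-1.559, -0.226, 0.226]
ft_force: [-0.4, 0.2, 2.1]
grip_width: 0.208
```

```bash
python3 c2.py '-2 0 0 0 255; 2 0 0 0 255; 0.5 0 0 0 255; 0 0 0 0 255; 0 0 0 0 255'
```

```text
t 13.450 theta 0.0209 (edge fit sd 0.10) phi cmd -0.001 meas -0.001 -> -0.001 at 13.500; dx,dz,y meas-cmd mm -0.0 0.1 0.3 F [-0.6 -0.4  2.5] w 0.201
fit n=3 K 7.37+-0.10 bias -0.005+-0.001 rms 0.0000 | now t 13.500 th 0.0206 om -0.004
phi [ 0.002 -0.    -0.001 -0.001 -0.001] th pred [0.02 0.02 0.02 0.02 0.02] om [-0.002 -0.    -0.    -0.    -0.   ] max|om| 0.0
0.5 0 0 0 255; -0.5 0 0 0 255; 0 0 0 0 255; 0 0 0 0 255; 0 0 0 0 255
```

Very well balanced.

Emit:
drive_tool(
  increments="0.5 0 0 0 255; -0.5 0 0 0 255; 0 0 0 0 255; 0 0 0 0 255; 0 0 0 0 255",
)

```text
time: 14.12
position: [0.5004, 0.0856, 0.2201]
tool_rot: [-1.559, -0.226, 0.226]
ft_force: [-0.7, 0.1, 2.1]
grip_width: 0.204
```

```bash
python3 c2.py '0.5 0 0 0 255; -0.5 0 0 0 255; 0 0 0 0 255; 0 0 0 0 255; 0 0 0 0 255'
```

```text
t 14.125 theta 0.0209 (edge fit sd 0.10) phi cmd -0.001 meas -0.000 -> -0.001 at 14.175; dx,dz,y meas-cmd mm 0.0 0.1 0.3 F [-0.1 -0.1  1.8] w 0.200
fit n=3 K 7.37+-0.10 bias -0.005+-0.001 rms 0.0000 | now t 14.175 th 0.0209 om 0.002
phi [-0.006 -0.002 -0.001 -0.001 -0.001] th pred [0.021 0.021 0.02  0.02  0.02 ] om [-0.001 -0.003 -0.002 -0.001 -0.001] max|om| 0.0
-0.5 0 0 0 255; 0.5 0 0 0 255; 0 0 0 0 255; 0 0 0 0 255; 0 0 0 0 255
```

Emit:
drive_tool(
  increments="-0.5 0 0 0 255; 0.5 0 0 0 255; 0 0 0 0 255; 0 0 0 0 255; 0 0 0 0 255",
)

```text
time: 14.8
position: [0.5004, 0.0856, 0.2201]
tool_rot: [-1.559, -0.226, 0.226]
ft_force: [-0.2, 0.8, 3.5]
grip_width: 0.208
```

```bash
python3 c2.py '-0.5 0 0 0 255; 0.5 0 0 0 255; 0 0 0 0 255; 0 0 0 0 255; 0 0 0 0 255'
python3 - <<'E'
from ctl import *
D=snap('scene','scene5.png')
L=loadlog(); L['kn'].append([ctrl.get_state()['time'],L['kn'][-1][1]]); json.dump(L,open('log.json','w'))
cv2.imwrite('pics/c8.png',cv2.resize(D['img'][150:260,80:230,::-1],None,fx=5,fy=5,interpolation=cv2.INTER_CUBIC))
a=.021;print(proj(D,S2W([.17*np.sin(a),-.162,.105+.17*np.cos(a)])))
E
python3 c2.py ''
```

```text
t 14.800 theta 0.0209 (edge fit sd 0.10) phi cmd -0.001 meas -0.001 -> -0.001 at 14.850; dx,dz,y meas-cmd mm 0.0 0.0 0.3 F [-1.8 -0.7  2.8] w 0.202
fit n=3 K 7.37+-0.10 bias -0.005+-0.001 rms 0.0000 | now t 14.850 th 0.0209 om 0.000
phi [-0.004 -0.001 -0.001 -0.001 -0.001] th pred [0.021 0.021 0.02  0.02  0.02 ] om [-0.001 -0.002 -0.001 -0.001 -0.001] max|om| 0.0
-0.5 0 0 0 255; 0.5 0 0 0 255; 0 0 0 0 255; 0 0 0 0 255; 0 0 0 0 255
[[130.35205357 189.34440915]]
fit n=3 K 7.37+-0.10 bias -0.005+-0.001 rms 0.0000 | now t 14.900 th 0.0209 om 0.001
phi [-0.004 -0.001 -0.001 -0.001 -0.001] th pred [0.021 0.021 0.02  0.02  0.02 ] om [-0.001 -0.002 -0.001 -0.001 -0.001] max|om| 0.0
-0.5 0 0 0 255; 0.5 0 0 0 255; 0 0 0 0 255; 0 0 0 0 255; 0 0 0 0 255
```

View pics/c8.png

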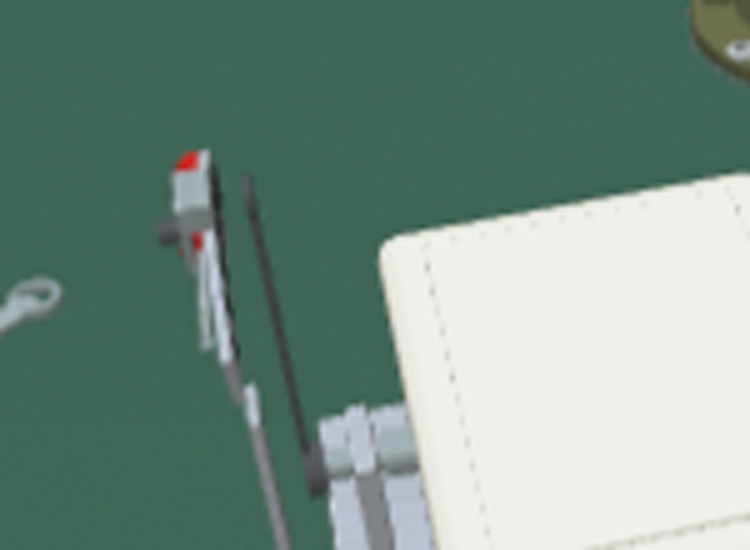

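Emit:
drive_tool(
  increments="-0.5 0 0 0 255; 0.5 0 0 0 255; 0 0 0 0 255; 0 0 0 0 255; 0 0 0 0 255",
)

```text
time: 15.52
position: [0.5004, 0.0856, 0.22]
tool_rot: [-1.559, -0.226, 0.226]
ft_force: [0.1, -0.2, 2.8]
grip_width: 0.203
```

```bash
python3 c2.py '-0.5 0 0 0 255; 0.5 0 0 0 255; 0 0 0 0 255; 0 0 0 0 255; 0 0 0 0 255'
```

```text
t 15.525 theta 0.0209 (edge fit sd 0.10) phi cmd -0.001 meas -0.001 -> -0.001 at 15.575; dx,dz,y meas-cmd mm -0.0 0.0 0.3 F [ 0.1 -0.4  3.9] w 0.205
fit n=3 K 7.37+-0.10 bias -0.005+-0.001 rms 0.0000 | now t 15.575 th 0.0209 om 0.001
phi [-0.005 -0.002 -0.001 -0.001 -0.001] th pred [0.021 0.021 0.02  0.02  0.02 ] om [-0.001 -0.002 -0.002 -0.001 -0.001] max|om| 0.0
-0.5 0 0 0 255; 0.5 0 0 0 255; 0 0 0 0 255; 0 0 0 0 255; 0 0 0 0 255
```

Emit:
drive_tool(
  increments="-0.5 0 0 0 255; 0.5 0 0 0 255; 0 0 0 0 255; 0 0 0 0 255; 0 0 0 0 255; 0 0 0 0 255; 0 0 0 0 255",
)

```text
time: 16.45
position: [0.5004, 0.0856, 0.22]
tool_rot: [-1.559, -0.226, 0.226]
ft_force: [0.1, -0.7, 3.1]
grip_width: 0.205
```

```bash
python3 c2.py '-0.5 0 0 0 255; 0.5 0 0 0 255; 0 0 0 0 255; 0 0 0 0 255; 0 0 0 0 255; 0 0 0 0 255; 0 0 0 0 255'
```

```text
t 16.450 theta 0.0209 (edge fit sd 0.10) phi cmd -0.001 meas -0.001 -> -0.001 at 16.500; dx,dz,y meas-cmd mm 0.0 0.0 0.3 F [ 0.2 -0.8  4.4] w 0.206
fit n=3 K 7.37+-0.10 bias -0.005+-0.001 rms 0.0000 | now t 16.500 th 0.0209 om 0.001
phi [-0.005 -0.002 -0.001 -0.001 -0.001] th pred [0.021 0.021 0.02  0.02  0.02 ] om [-0.001 -0.002 -0.002 -0.001 -0.001] max|om| 0.0
-0.5 0 0 0 255; 0.5 0 0 0 255; 0 0 0 0 255; 0 0 0 0 255; 0 0 0 0 255
```

Emit:
drive_tool(
  increments="0 0 0 0 255; 0 0 0 0 255; 0 0 0 0 255; 0 0 0 0 255; 0 0 0 0 255",
)

```text
time: 17.12
position: [0.5004, 0.0856, 0.2201]
tool_rot: [-1.559, -0.226, 0.226]
ft_force: [-0.1, 0.4, 4.0]
grip_width: 0.201
```

```bash
python3 c2.py '0 0 0 0 255; 0 0 0 0 255; 0 0 0 0 255; 0 0 0 0 255; 0 0 0 0 255'
```

```text
t 17.125 theta 0.0209 (edge fit sd 0.10) phi cmd -0.001 meas -0.001 -> -0.001 at 17.175; dx,dz,y meas-cmd mm -0.0 0.0 0.3 F [-0.2  0.1  2.6] w 0.204
fit n=3 K 7.37+-0.10 bias -0.006+-0.001 rms 0.0000 | now t 17.175 th 0.0209 om 0.000
phi [-0.003 -0.001 -0.    -0.    -0.   ] th pred [0.021 0.021 0.02  0.02  0.02 ] om [-0.001 -0.002 -0.001 -0.001 -0.001] max|om| 0.0
-0.5 0 0 0 255; 0.5 0 0 0 255; 0 0 0 0 255; 0 0 0 0 255; 0 0 0 0 255
```

Emit:
drive_tool(
  increments="0 0 0 0 255; 0 0 0 0 255; 0 0 0 0 255; 0 0 0 0 255; 0 0 0 0 255",
)

```text
time: 17.8
position: [0.5004, 0.0856, 0.2201]
tool_rot: [-1.559, -0.226, 0.226]
ft_force: [-0.7, 1.1, 3.5]
grip_width: 0.203
```

```bash
cat > c3.py <<'E'
from ctl import *
cycle(sys.argv[1],lambda t:mj(t,17.8,3.5,.021,.285),show=3,wd=.15,wom=.3,prior=(7.37,-.006),sp=(.15,.005),win=1.6,upd=len(sys.argv[1])>0)
E
python3 c3.py '0 0 0 0 255; 0 0 0 0 255; 0 0 0 0 255; 0 0 0 0 255; 0 0 0 0 255'
```

```text
t 17.800 theta 0.0209 (edge fit sd 0.10) phi cmd -0.001 meas -0.001 -> -0.001 at 17.850; dx,dz,y meas-cmd mm -0.0 0.0 0.3 F [-0.1 -0.2  3.1] w 0.201
fit n=3 K 7.37+-0.15 bias -0.006+-0.001 rms 0.0000 | now t 17.850 th 0.0208 om -0.000
phi [0.007 0.012 0.015] th pred [0.021 0.022 0.025] om [0.005 0.014 0.026] max|om| 0.15
1 0 0 0 255; 0.5 0 0 0 255; 0.5 0 0 0 255
```

Emit:
drive_tool(
  increments="1 0 0 0 255; 0.5 0 0 0 255; 0.5 0 0 0 255",
)

```text
time: 18.23
position: [0.5023, 0.0862, 0.2199]
tool_rot: [-1.559, -0.226, 0.226]
ft_force: [-0.8, 0.3, 3.8]
grip_width: 0.201
```

```bash
python3 c3.py '1 0 0 0 255; 0.5 0 0 0 255; 0.5 0 0 0 255'
```

```text
t 18.225 theta 0.0231 (edge fit sd 0.10) phi cmd 0.014 meas 0.014 -> 0.014 at 18.275; dx,dz,y meas-cmd mm 0.0 -0.1 0.3 F [0.1 0.6 3.4] w 0.201
fit n=3 K 7.37+-0.15 bias -0.007+-0.002 rms 0.0000 | now t 18.275 th 0.0243 om 0.025
phi [0.032 0.023 0.017] th pred [0.029 0.036 0.045] om [0.047 0.067 0.081] max|om| 0.14
2.5 0 0 0 255; -1.5 0 0 0 255; -0.5 0 0 0 255
```

Emit:
drive_tool(
  increments="2.5 0 0 0 255; -1.5 0 0 0 255; -0.5 0 0 0 255",
)

```text
time: 18.65
position: [0.5028, 0.0863, 0.2198]
tool_rot: [-1.559, -0.226, 0.226]
ft_force: [0.5, 0.5, 0.9]
grip_width: 0.201
```

```bash
python3 c3.py '2.5 0 0 0 255; -1.5 0 0 0 255; -0.5 0 0 0 255'
```

```text
t 18.650 theta 0.0433 (edge fit sd 0.10) phi cmd 0.018 meas 0.018 -> 0.017 at 18.700; dx,dz,y meas-cmd mm -0.1 -0.2 0.3 F [0.4 0.1 0.8] w 0.209
fit n=4 K 7.37+-0.15 bias -0.007+-0.001 rms 0.0002 | now t 18.700 th 0.0475 om 0.083
phi [0.023 0.015 0.006] th pred [0.059 0.072 0.088] om [0.1   0.116 0.126] max|om| 0.14
1 0 0 0 255; -1.5 0 0 0 255; -1 0 0 0 255
```

Emit:
drive_tool(
  increments="1 0 0 0 255; -1.5 0 0 0 255; -1 0 0 0 255",
)

```text
time: 19.08
position: [0.5013, 0.0859, 0.2199]
tool_rot: [-1.559, -0.226, 0.226]
ft_force: [0.1, 1.4, -0.8]
grip_width: 0.202
```

```bash
python3 c3.py '1 0 0 0 255; -1.5 0 0 0 255; -1 0 0 0 255'
```

```text
t 19.075 theta 0.0897 (edge fit sd 0.10) phi cmd 0.007 meas 0.007 -> 0.006 at 19.125; dx,dz,y meas-cmd mm -0.1 -0.1 0.3 F [ 0.8  0.2 -0.6] w 0.199
fit n=4 K 7.36+-0.15 bias -0.007+-0.001 rms 0.0004 | now t 19.125 th 0.0962 om 0.135
phi [-0.012 -0.018 -0.017] th pred [0.113 0.13  0.147] om [0.137 0.135 0.136] max|om| 0.14
-2.5 0 0 0 255; -1 0 0 0 255; 0.5 0 0 0 255
```

Emit:
drive_tool(
  increments="-2.5 0 0 0 255; -1 0 0 0 255; 0.5 0 0 0 255",
)

```text
time: 19.5
position: [0.4984, 0.085, 0.2201]
tool_rot: [-1.559, -0.226, 0.226]
ft_force: [-0.2, 0.2, 0.9]
grip_width: 0.201
```

```bash
python3 c3.py '-2.5 0 0 0 255; -1 0 0 0 255; 0.5 0 0 0 255'
```

```text
t 19.500 theta 0.1521 (edge fit sd 0.09) phi cmd -0.016 meas -0.017 -> -0.016 at 19.550; dx,dz,y meas-cmd mm 0.0 0.1 0.3 F [0.2 1.1 0.3] w 0.204
fit n=4 K 7.33+-0.14 bias -0.004+-0.001 rms 0.0003 | now t 19.550 th 0.1595 om 0.153
phi [-0.047 -0.064 -0.053] th pred [0.178 0.195 0.21 ] om [0.146 0.124 0.113] max|om| 0.15
-4.5 0 0 0 255; -2 0 0 0 255; 1.5 0 0 0 255
```

Emit:
drive_tool(
  increments="-4.5 0 0 0 255; -2.5 0 0 0 255; 0.5 0 0 0 255",
)

```text
time: 19.92
position: [0.4919, 0.0831, 0.2201]
tool_rot: [-1.559, -0.225, 0.226]
ft_force: [-0.6, 0.5, 1.2]
grip_width: 0.205
```

```bash
python3 c3.py '-4.5 0 0 0 255; -2.5 0 0 0 255; 0.5 0 0 0 255'
```

```text
t 19.925 theta 0.2125 (edge fit sd 0.10) phi cmd -0.064 meas -0.067 -> -0.065 at 19.975; dx,dz,y meas-cmd mm -0.1 0.1 0.3 F [-0.3  0.4  0.5] w 0.206
fit n=4 K 7.30+-0.12 bias -0.003+-0.002 rms 0.0002 | now t 19.975 th 0.2178 om 0.106
phi [-0.062 -0.068 -0.076] th pred [0.23  0.242 0.253] om [0.098 0.092 0.082] max|om| 0.1
0 0 0 0 255; -0.5 0 0 0 255; -1 0.5 0 0 255
```

Emit:
drive_tool(
  increments="0 0 0 0 255; -0.5 0 0 0 255; -1 0 0 0 255",
)

```text
time: 20.35
position: [0.4909, 0.0828, 0.22]
tool_rot: [-1.559, -0.226, 0.226]
ft_force: [1.2, 0.9, 0.9]
grip_width: 0.208
```

```bash
python3 c3.py '0 0 0 0 255; -0.5 0 0 0 255; -1 0 0 0 255'
```

```text
t 20.350 theta 0.2508 (edge fit sd 0.10) phi cmd -0.076 meas -0.075 -> -0.075 at 20.400; dx,dz,y meas-cmd mm 0.0 -0.0 0.3 F [-0.2 -0.7  0.5] w 0.205
fit n=4 K 7.33+-0.10 bias -0.003+-0.003 rms 0.0003 | now t 20.400 th 0.2545 om 0.071
phi [-0.071 -0.086 -0.093] th pred [0.263 0.271 0.277] om [0.067 0.057 0.041] max|om| 0.07
0.5 0 0 0 255; -2 0.5 0 0 255; -1 0 0 0 255
```

Emit:
drive_tool(
  increments="0.5 0 0 0 255; -1 0 0 0 255; -0.5 0 0 0 255; 0 0 0 0 255",
)

```text
time: 20.9
position: [0.4898, 0.0824, 0.22]
tool_rot: [-1.559, -0.226, 0.226]
ft_force: [0.6, 0.0, 0.7]
grip_width: 0.203
```

```bash
python3 c3.py '0.5 0 0 0 255; -1 0 0 0 255; -0.5 0 0 0 255; 0 0 0 0 255'
```

```text
t 20.900 theta 0.2810 (edge fit sd 0.10) phi cmd -0.083 meas -0.083 -> -0.083 at 20.950; dx,dz,y meas-cmd mm -0.0 -0.0 0.3 F [ 0.7 -0.1  1.1] w 0.203
fit n=4 K 7.32+-0.09 bias -0.005+-0.004 rms 0.0001 | now t 20.950 th 0.2828 om 0.035
phi [-0.109 -0.095 -0.083] th pred [0.286 0.287 0.286] om [ 0.015 -0.002 -0.005] max|om| 0.03
-3.5 0.5 0 0 255; 2 0 0 0 255; 1.5 0 0 0 255
```

Emit:
drive_tool(
  increments="1 0 0 0 255; 1 0 0 0 255; 2 0 0 0 255; 3 0 0 0 255; 4 0 0 0 255; 5 0 0 0 255; 5 0.5 0 0 255; 5 0.5 0 0 255; 5 0.5 0 0 255; 5 1 0 0 255; 5 1 0 0 255; 4 1 0 0 255; 3 0.5 0 0 255; 0.5 0 0 0 255; 0 0 0 0 255",
)

```text
time: 22.82
position: [0.5361, 0.0962, 0.2148]
tool_rot: [-1.559, -0.225, 0.226]
ft_force: [-0.7, 0.5, -0.6]
grip_width: 0.204
```

```bash
python3 -c "
from ctl import *
L=update('1 0 0 0 255; 1 0 0 0 255; 2 0 0 0 255; 3 0 0 0 255; 4 0 0 0 255; 5 0 0 0 255; 5 0.5 0 0 255; 5 0.5 0 0 255; 5 0.5 0 0 255; 5 1 0 0 255; 5 1 0 0 255; 4 1 0 0 255; 3 0.5 0 0 255; 0.5 0 0 0 255; 0 0 0 0 255')"
```

```text
t 22.825 theta 0.2875 (edge fit sd 0.10) phi cmd 0.283 meas 0.282 -> 0.281 at 22.875; dx,dz,y meas-cmd mm -0.3 -0.2 0.3 F [-0.4  0.2 -1.5] w 0.201
```

Emit:
drive_tool(
  increments="0 0 0 0 0; 0 0 0 0 0; 0 0 0 0 0; 0 0 0 0 0; 0 0 0 0 0; 0 0 0 0 0; 0 0 0 0 0; 0 0 0 0 0; 0 0 0 0 0",
)

```text
time: 24.0
position: [0.5363, 0.0962, 0.215]
tool_rot: [-1.559, -0.226, 0.226]
ft_force: [0.1, 0.9, -1.2]
grip_width: 0.995
```

Emit:
drive_tool(
  increments="0 -20 0 0 0; 0 -30 0 0 0; 0 -40 0 0 0; 0 -40 0 0 0; 0 0 0 0 0; 0 0 0 0 0; 0 0 0 0 0; 0 0 0 0 0",
)

```text
time: 25.0
position: [0.5359, 0.0961, 0.344]
tool_rot: [-1.559, -0.224, 0.227]
ft_force: [0.0, 1.0, 0.3]
grip_width: 1.0
```

Run:
```python
from ctl import *
D=snap('scene','end1.png'); e=edge(D['img']);print(np.interp(-e[0],-np.array(tab[1]),tab[0]))
T=snap('top','end2.png')
a=cv2.resize(D['img'][100:310,90:360,::-1],None,fx=1.5,fy=1.9); b=cv2.resize(T['img'][90:270,100:400,::-1],None,fx=1.3,fy=2.2167)
h=min(a.shape[0],b.shape[0]); cv2.imwrite('pics/end.png',cv2.hconcat([a[:h],b[:h]])); print(ctrl.get_state()['grip_width'])
for q in (.2,.28,.36): print(proj(T,S2W([.135*np.sin(q),.192,.105+.135*np.cos(q)])))
```

```text
0.28748615205142874
1.0008548770834065
[[220.04904867 181.03890446]]
[[218.92543272 176.86526277]]
[[217.85596378 172.84663207]]
```

View pics/end.png

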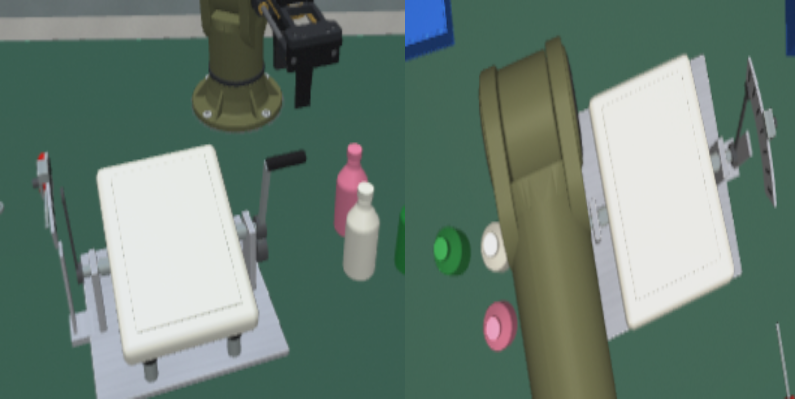

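Run:
```python
from ctl import *
for q in (.2,.28,.36): print(proj(s,S2W([.135*np.sin(q),.192,.105+.135*np.cos(q)])))
D=load('end1.png');m=(D['img'].max(2)<40); ys,xs=np.nonzero(m[170:200,255:310]); print(xs.mean()+255,ys.mean()+170,len(xs))
workorder.close_job()
```

```text
[[281.09712778 181.62449771]]
[[282.49285246 184.8392727 ]]
[[283.86415847 188.31727371]]
280.7361111111111 184.09027777777777 144
the job is handed in; nothing more can be done
```

The job is done and handed in at about 25 s of the 54 s allowed. The report gives no verdict, so what follows comes from my own checks.

- **Balance:** I gripped the lever bar, lifted the panel off its near rests and balanced it with camera feedback. The measured tilt stayed between 0.01 and 0.05 rad from 9.4 s and between 0.016 and 0.026 rad from 11.1 to 17.8 s. I estimated the index clip at about 0.02 rad, give or take 0.02, so the pointer was well inside the clip's ±0.088 rad for more than 6 s.
- **Lay-over:** I took the panel across at no more than about 0.15 rad/s and it landed at roughly 0.04 rad/s. The lift before the balance peaked at about 0.22 rad/s. These speeds come from fitting the camera readings, as the panel's speed could not be read directly.
- **Last checks:**
  - The panel rests at a measured 0.2875 rad, unchanged after I let go. The rest is at 0.28, so this is a camera scale error of about 0.007 rad.
  - The bar was seen at pixel (280.7, 184.1), against (282.5, 184.8) expected for a lever square to the panel. By row, the lever is within about 0.02 rad of square.
  - The gripper is open, about 13 cm above the bar.
  - The white wash bottle is upright.
- **What disagreed:** My first model was off in lag and damping, and one early prediction missed by 0.02 rad. I refitted it during the hold and later predictions matched the camera readings closely. The panel also stayed still at 0.021 rad longer than an unstable stand should, probably because of friction.

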